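Knock a brass bush up out of its holder and weigh it

TASK

The brass bush is stuck in the grey holder, just below its top face: with the C-shaped knock-out tool held upright, feel gently from underneath for the off-centre access hole, and poke the bush up until it stands well proud but is still held. Take the tool away and stand it upright on the bench clear of the holder, then lift the bush out and stand it gently, bottom down, near the middle of the scale's pan. Never press hard on the holder, and leave the pot, bowl, sleeve and weight where they are.

Things in the scene. Friction and masses are not known exactly. Their poses are not given: they have to be found in the camera images.
- holder: Grey cast holder fixed to the bench. Origin on the bench below the recess axis, z up. Its 64 x 64 mm block (75 to 109 mm high, bottom plate included) overhangs free space down to the bench. Column and foot stand on its +x side only (32 to 142 mm from the axis, up to 100 mm wide), so tools get under it from its -x side (roughly the robot's side) or its y sides. The tool may press on it, anywhere, with 30 N at most.
- recess (a point): Mouth of the recess, on its axis, in the block's top face 109 mm above the bench; axes as the holder. Round vertical recess, 37 mm diameter, 26 mm deep down to the bottom plate. Four sprung pads in its wall (14 to 22 mm above the plate) grip the bush by friction: it takes 5 to 15 N to shift it, and it stays at any height up to 18 mm above the plate; higher, it comes loose.
- underside (a point): Point on the recess axis in the flat underside of the bottom plate, 75 mm above the bench. The fixed plate, 8 mm thick, is flat for 20 mm around this point. It has one round through hole of 14 mm diameter, the access hole, centred 9 mm off this point in a direction that differs from run to run (anywhere round the circle), is hidden from view and not reported: find it by feel.
- bush: Turned brass bush: a plain upright cylinder 36 mm in diameter, 25 mm tall, about 0.17 kg, flat closed bottom, shallow dish in its top. Origin at the centre of its bottom. At the start it stands in the recess on the bottom plate, its top 1 mm below the holder's top face, so it cannot be gripped.
- tool: C-shaped steel knock-out tool, 0.35 kg, standing on its foot. Origin on the underside below the pin axis, z up. Foot 8 mm thick, 46 mm wide, x -74 to +21 mm; column x -68 to -56 mm, 24 mm wide; top arm 115 to 127 mm high, x -68 to +12 mm, 24 mm wide. Its throat, 75 mm high and 56 mm deep from pin axis to column, opens to +x and takes in the holder's block from an open side.
- handle (a point): Middle of the tool's black handle, on the pin axis 149.5 mm above the tool's underside: an upright bar 24 mm along the tool's x, 16 mm along its y (grip across y from above), from 127 to 172 mm high. Axes as the tool.
- pin_tip (a point): Round tip of the tool's upright pin, 8 mm diameter, 40 mm above the tool's underside. The pin stands on a collar of 22 mm diameter whose top is 23 mm below this tip; so it can enter the access hole 23 mm before the collar meets the plate, which would raise the bush 15 mm (the plate is 8 mm thick).
- pan (a point): Centre of the scale's steel pan, on its top surface, 64 mm above the bench. The pan is a fixed 165 mm (x) by 190 mm (y) tray with a rim 6 mm high.
- pot: Bystander: open brass pot, 84 mm across, 75 mm high; origin under its centre.
- bowl: Bystander: brass bowl, 100 mm across, 45 mm high; origin under its centre.
- sleeve: Bystander: brass sleeve (ring), 52 mm across, 40 mm high; origin under its centre.
- weight: Bystander: steel weight with a knob, 44 mm across, 58 mm high; origin under its centre.
- scale: White bench scale, fixed, 210 x 200 mm, 49 mm high below its pan; origin on the bench under its middle, its front with the dark display strip towards -x, the robot's side.
There are look-alikes about, which are no part of the job. Leave any purple, red or turquoise look-alike of the bush alone.

How it is judged:
By the outcome, as a careful person would: the job done as asked, in the order asked, and still so for the second after the job is handed in, with the robot touching nothing.
It also fails if it takes over 72 s, if anything falls off the work surface, if the arm or the gripper's body presses on something with over 40 N, if the wrist force passes 120 N, or if a joint passes its speed limit or range.

ROBOT

A 6-joint arm with a two-finger parallel gripper is mounted at the origin on the work surface. World frame = base frame: x ahead of the robot, y to its left, z up, the work surface at z = 0. Lengths are in m, angles in rad, forces in N, time in s.
With the tool pointing down it reaches from about 0.35 to 0.775 m from the base axis. Payload 7.3 kg.
Tool frame: the origin (TCP) lies at the very end of the fingers, on their centre line; the grasp point (between the pads) lies 19 mm behind it (robot.hold_point_z is the distance from the TCP to the grasp point, in m); y points along the fingers, z is the direction in which the jaws open and shut, and the axes are right-handed (so a half turn about y gives the same grasp; the last joint's range is limited). The gripper opens to 92 mm and grips with 3 to 60 N. Pads are 19 mm wide; open, the fingers measure 130 mm over their backs; the gripper's body (75 mm by 190 mm) begins 47 mm behind the grasp point.
Start: joints at [1.017, 0.342, 1.524, -0, 1.275, -0.146], TCP at [0.208, 0.482, 0.199] pointing down, gripper open.
Joint ranges: [-2.53, 2.53], [-0.77, 2.02], [0.04, 2.7], [-1, 4.14], [0.28, 2.66], [-3.11, 3.11]. Speed limits (rad/s): [2.57, 2.57, 3.14, 3.14, 3.14, 3.14].

INTERFACE

Orientations are given as [roll, pitch, yaw] about the fixed x, y, z axes, in that order (R = Rz(yaw) Ry(pitch) Rx(roll)).
In Python, from cell import robot gives the robot as it stands.
- The arm moves only by the shell command python3 -m crank 'ROWS' [OPENING] [FORCE]. ROWS is a JSON object of lists of equal length, an entry for each row: "xyz": the shift along the tool's x, y, z in cm, a list of three; "roll": the turn about the tool's y in degrees. A call has 1 to 20 rows; each row shifts and turns the commanded pose from where the row before left it, along the tool's axes as they then stand; what a row does not reach is not made up. A row lasts 1/10 s, in which the tool goes at most 50 mm and 8.59 degrees, less where a joint would pass 70% of its speed; a pose out of reach is approached as far as the arm can. A call is refused whole if a number of a shift passes 5 or a number of a turn 8.59, either way. A call with a gripper value outside its range is refused whole. OPENING is the gripper command: -1 is fully open, 1 is shut, values between are in proportion, set as the call begins (- or left out, the last holds). The fingers move at their own pace and stop on an object; FORCE is the grip in N (left out, the last holds). Time passes only in rows, so rows that do not move let the fingers close. It gives the time, the measured TCP pose, the force and the opening at its end, in the units of the state.
- robot.observe(): the state, without advancing time (a new reading comes with each control period).
- robot.read_camera(name): name is "scene" or "top" or "wrist"; returns the picture (400x640x3 uint8, red, green, blue); there is no depth.
- robot.calibration(name): a dict with "intrinsics" (3x3 intrinsics, pixels), "pose" (4x4, takes a point from camera to world coordinates). Camera axes: x right, y down, z forward; pixel columns grow to the right and rows downward; lengths in m; the calibration is good to about 2 mm. The wrist camera is an equidistant fisheye: a pixel r from the principal point sees the ray r / f radians off the axis. A picture is of the moment at which its call begins: read the wrist's pose just before it. calibration takes no time and is no camera call; for the wrist camera it gives the pose at the moment of the call.
- robot.hand_in(): hands the job in, once; it reports no verdict.
The state is a dict: "time": time; "qpos": joint angles; "qvel": joint speeds; "joint_efforts": joint torques, N m; "tool_pos": TCP position; "tool_rot": TCP orientation; "contact_force": force on the tool from outside, world axes, zero at the start; "torque": the same for the moment, N m; "opening": finger opening in m.
Only numpy, scipy, OpenCV 4.12 (cv2) and the standard library are available. Lean on these libraries where they do the work, as an engineer would, in place of code of your own. Each camera call takes 0.05 s, during which the arm holds its last target.

## Working session

There is one attempt and no reset: what is moved stays moved. The work goes in short steps, Python scripts to look and compute and a shell command to move; the robot and the scene stay as the last step left them, time stands still between calls to the robot, and variables do not carry over. Pictures are saved under pics/ and viewed, and the job is handed in when it is done.

```bash
ls; mkdir -p pics
python3 - <<'E'
from cell import robot
import cv2,numpy as np
s=robot.observe(); print({k:np.round(v,3).tolist() for k,v in s.items()}, robot.hold_point_z)
for n in("scene","top","wrist"):
    c=robot.calibration(n); print(n,np.round(c["intrinsics"],1).tolist(),np.round(c["pose"],3).tolist())
    cv2.imwrite(f"pics/{n}0.png",robot.read_camera(n)[:,:,::-1])
E
```

```text
pics
{'time': 0.0, 'qpos': [1.017, 0.343, 1.525, -0.0, 1.275, -0.146], 'qvel': [-0.0, 0.0, 0.0, -0.002, -0.0, 0.001], 'joint_efforts': [-0.001, -43.124, -24.422, 0.072, 0.056, -0.0], 'tool_pos': [0.208, 0.482, 0.198], 'tool_rot': [-1.572, 0.0, -0.408], 'contact_force': [-0.093, 0.109, -0.117], 'torque': [-0.017, 0.049, -0.099], 'opening': 0.091} 0.0188
scene [[382.6, 0.0, 319.5], [0.0, 382.6, 197.5], [0.0, 0.0, 1.0]] [[0.815, 0.451, -0.364, 0.935], [0.579, -0.649, 0.492, -0.463], [-0.014, -0.612, -0.791, 0.817], [0.0, 0.0, 0.0, 1.0]]
top [[362.6, 0.0, 316.5], [0.0, 362.6, 201.2], [0.0, 0.0, 1.0]] [[-0.01, -0.986, 0.167, 0.425], [-1.0, 0.011, 0.007, -0.025], [-0.008, -0.167, -0.986, 1.102], [0.0, 0.0, 0.0, 1.0]]
wrist [[309.7, 0.0, 322.2], [0.0, 309.7, 201.4], [0.0, 0.0, 1.0]] [[0.396, 0.889, 0.23, 0.146], [0.918, -0.383, -0.102, 0.508], [-0.002, 0.252, -0.968, 0.384], [0.0, 0.0, 0.0, 1.0]]
```

View pics/scene0.png

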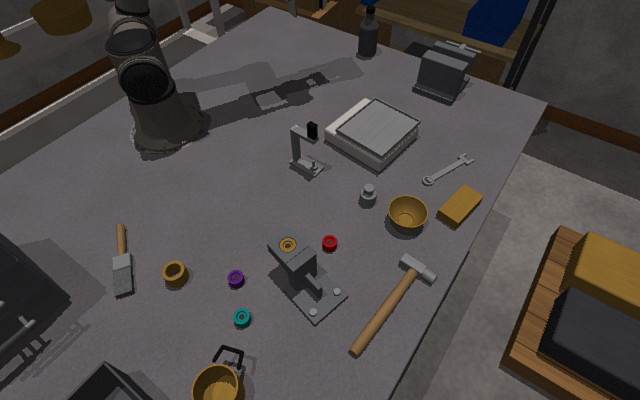

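View pics/top0.png

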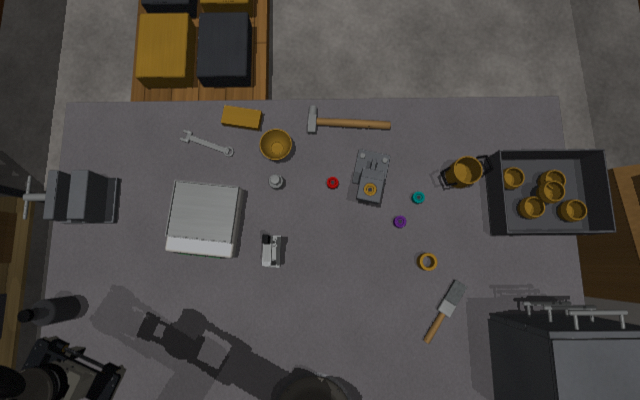

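View pics/wrist0.png

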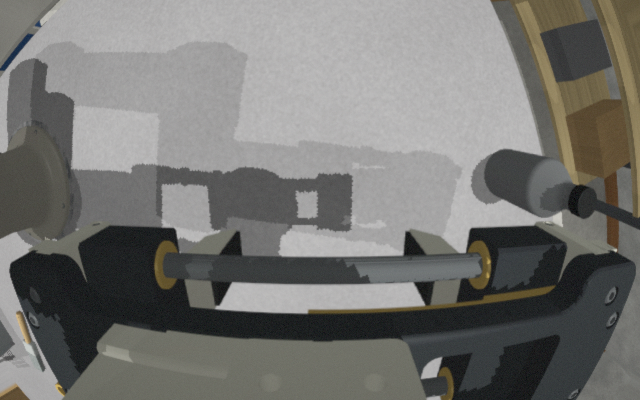

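Candidates for the bush (top view): brass disc in the grey holder (370,189) – the one described. The red (333,183), purple (400,222) and turquoise (418,198) ones are look-alikes; (427,262) is the sleeve, and the brass ones at (510-575,180-210) are in a box. Next, a close crop and measurements.

```bash
cat > h.py <<'E'
from cell import robot
import cv2,numpy as np
np.set_printoptions(precision=4,suppress=True)
def ray(n,u,v):
    c=robot.calibration(n);K=c["intrinsics"];P=np.array(c["pose"])
    d=P[:3,:3]@np.array([(u-K[0][2])/K[0][0],(v-K[1][2])/K[1][1],1.])
    return P[:3,3],d
def onz(n,u,v,z):
    o,d=ray(n,u,v); return o+d*(z-o[2])/d[2]
def proj(n,p):
    c=robot.calibration(n);K=np.array(c["intrinsics"]);P=np.array(c["pose"])
    q=P[:3,:3].T@(np.array(p)-P[:3,3]); return (K@q)[:2]/q[2]
def tri(a,b):
    (o1,d1),(o2,d2)=a,b
    A=np.stack([d1,-d2],1);t=np.linalg.lstsq(A,o2-o1,rcond=None)[0]
    p,q=o1+d1*t[0],o2+d2*t[1]; return (p+q)/2,np.linalg.norm(p-q)
E
python3 - <<'E'
import cv2
t=cv2.imread('pics/top0.png');s=cv2.imread('pics/scene0.png')
def crop(im,x,y,w,h,f,n): cv2.imwrite(n,cv2.resize(im[y:y+h,x:x+w],None,fx=f,fy=f,interpolation=cv2.INTER_CUBIC))
crop(t,340,140,70,75,8,'pics/ct_h.png');crop(t,245,220,60,60,8,'pics/ct_t.png')
crop(s,255,220,100,110,5,'pics/cs_h.png');crop(s,275,110,60,75,8,'pics/cs_t.png')
E
```

```text
(no output)
```

View pics/ct_h.png

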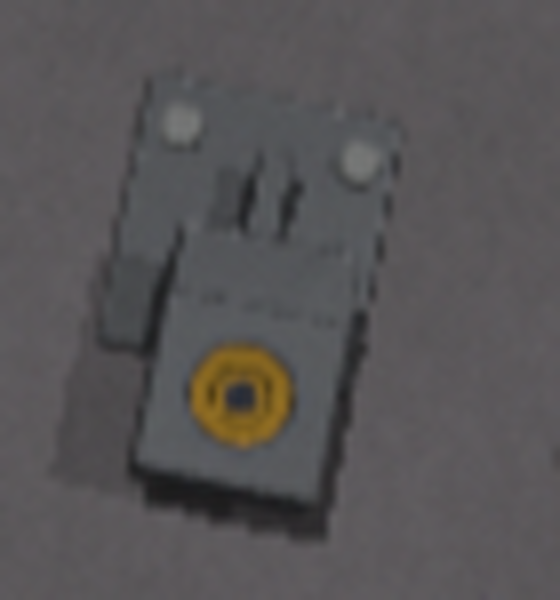

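View pics/ct_t.png

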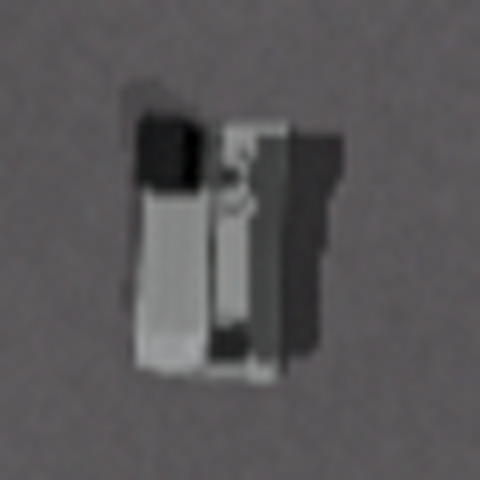

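View pics/cs_h.png

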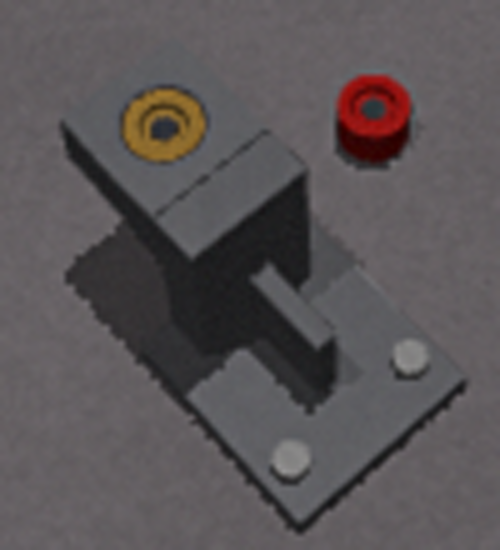

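View pics/cs_t.png

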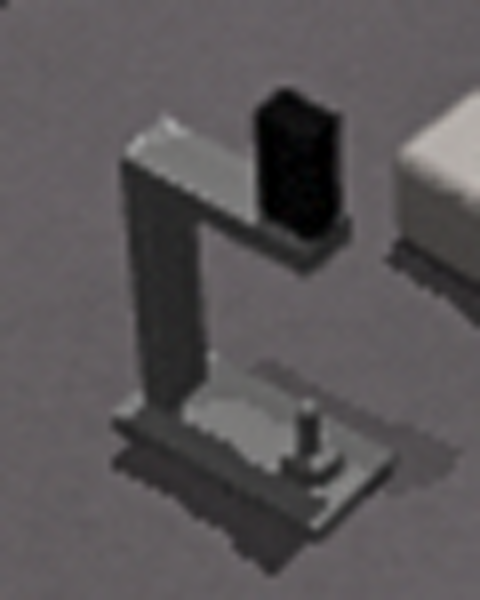

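Run:
```python
from h import *
t=cv2.imread('pics/top0.png');s=cv2.imread('pics/scene0.png')
def disc(im,x0,y0,x1,y1):
    hsv=cv2.cvtColor(im,cv2.COLOR_BGR2HSV)[y0:y1,x0:x1]
    m=((hsv[...,1]>110)&(hsv[...,0]>12)&(hsv[...,0]<32)).astype(np.uint8)
    c=max(cv2.findContours(m,cv2.RETR_EXTERNAL,cv2.CHAIN_APPROX_NONE)[0],key=cv2.contourArea)
    (cx,cy),ax,a=cv2.fitEllipse(c); return cx+x0,cy+y0,ax
for n,im,b in(("top",t,(355,175,388,205)),("scene",s,(270,230,310,260))):
    u,v,ax=disc(im,*b); print(n,u,v,ax,onz(n,u,v,.108))
T=lambda x,y:(340+x/8,140+y/8)
b1=onz("top",*T(181,123),.015);b2=onz("top",*T(360,160),.015);print("bolts",b1,b2,np.degrees(np.arctan2(*(b1-b2)[[1,0]]))-90)
S=lambda x,y:(255+x/5,220+y/5)
b1=onz("scene",*S(409,357),.015);b2=onz("scene",*S(291,460),.015);print("bolts",b1,b2,np.degrees(np.arctan2(*(b1-b2)[[1,0]]))-90)
# block corners top view z=.109
c1=onz("top",*T(133,463),.109);c2=onz("top",*T(318,503),.109);print("front",c1,c2,np.linalg.norm(c1-c2),np.degrees(np.arctan2(*(c1-c2)[[1,0]]))-90)
# tool handle: top face
T=lambda x,y:(245+x/8,220+y/8)
for q in [(140,118),(190,118),(190,188),(140,188)]: print("handle top",onz("top",*T(*q),.172))
S=lambda x,y:(275+x/8,110+y/8)
for q in [(288,88),(256,107),(307,123),(340,112)]: print("handle sc",onz("scene",*S(*q),.172))
print("arm edges", [onz("top",*T(*q),.127) for q in [(142,190),(136,368),(208,200),(207,366)]])
a=onz("scene",*S(310,403),.040);print("pin tip",a, onz("top",*T(232,172),.040))
print("foot",[onz("top",*T(*q),.008) for q in [(288,120),(275,380),(222,120)]])
print("foot sc",[onz("scene",*S(*q),.008) for q in [(113,408),(317,523),(397,455)]])
# scale pan
cv2.imwrite('pics/ct_s.png',cv2.resize(t[165:270,150:260],None,fx=5,fy=5));cv2.imwrite('pics/cs_s.png',cv2.resize(s[85:185,315:435],None,fx=5,fy=5))
```

```text
top 369.6448087692261 188.8914270401001 (11.582419395446777, 12.071089744567871) [ 0.6266 -0.1668  0.108 ]
scene 287.24049377441406 244.55190467834473 (13.469470977783203, 15.829338073730469) [ 0.626  -0.1648  0.108 ]
bolts [ 0.7518 -0.1619  0.015 ] [ 0.7361 -0.2307  0.015 ] -12.856260256120024
bolts [ 0.751 -0.157  0.015] [ 0.7357 -0.2254  0.015 ] -12.641994587648284
front [ 0.6014 -0.1296  0.109 ] [ 0.5866 -0.1933  0.109 ] 0.06534644253995683 -13.08947200018494
handle top [0.4969 0.121  0.172 ]
handle top [0.4967 0.1049 0.172 ]
handle top [0.4744 0.1047 0.172 ]
handle top [0.4746 0.1207 0.172 ]
handle sc [0.4793 0.1255 0.172 ]
handle sc [0.4762 0.1126 0.172 ]
handle sc [0.4938 0.1156 0.172 ]
handle sc [0.4993 0.1256 0.172 ]
arm edges [array([0.4763, 0.127 , 0.127 ]), array([0.4176, 0.1281, 0.127 ]), array([0.4727, 0.1049, 0.127 ]), array([0.418 , 0.1046, 0.127 ])]
pin tip [0.4889 0.1181 0.04  ] [0.487  0.1078 0.04  ]
foot [array([0.5082, 0.0908, 0.008 ]), array([0.4118, 0.095 , 0.008 ]), array([0.5084, 0.1157, 0.008 ])]
foot sc [array([0.4134, 0.0995, 0.008 ]), array([0.5063, 0.0969, 0.008 ]), array([0.5109, 0.1391, 0.008 ])]
```

View pics/ct_s.png

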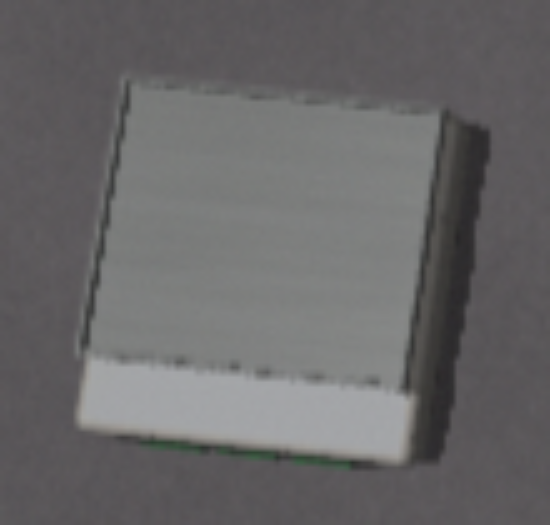

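View pics/cs_s.png

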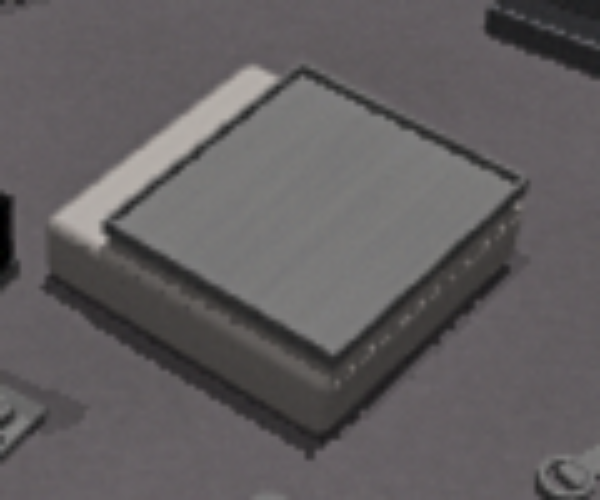

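```bash
cat >> h.py <<'E'
def go(x,y,z,yaw=None):
    s=robot.observe();p=np.array(s["tool_pos"]);w=s["tool_rot"][2]
    d=np.array([x,y,z])-p;c,n=np.cos(w),np.sin(w)
    print("t %.2f"%s["time"],"pos",p*100,"yaw",np.degrees(w),"F",np.array(s["contact_force"]),"open",s["opening"])
    print("shift cm",100*np.array([c*d[0]+n*d[1],-d[2],-n*d[0]+c*d[1]]),"roll",None if yaw is None else np.degrees(w)-yaw)
E
python3 - <<'E'
from h import *
T=lambda x,y:(150+x/5,165+y/5);S=lambda x,y:(315+x/5,85+y/5)
a=[onz("top",*T(*q),.070) for q in[(127,78),(445,108),(408,390),(85,352)]];print(a,np.mean(a,0))
a=[onz("scene",*S(*q),.070) for q in[(303,67),(528,185),(335,357),(107,230)]];print(a,np.mean(a,0))
go(.486,.116,.212,-2)
E
```

```text
[array([0.6656, 0.3945, 0.07  ]), array([0.6455, 0.2076, 0.07  ]), array([0.4823, 0.2244, 0.07  ]), array([0.5057, 0.4096, 0.07  ])] [0.5748 0.309  0.07  ]
[array([0.5097, 0.4152, 0.07  ]), array([0.6718, 0.395 , 0.07  ]), array([0.6484, 0.2117, 0.07  ]), array([0.4921, 0.2251, 0.07  ])] [0.5805 0.3117 0.07  ]
t 0.15 pos [20.8013 48.1662 19.8289] yaw -23.36373280587703 F [ 1.4121 -0.1075  0.3841] open 0.09169988095563342
shift cm [ 40.0203  -1.3711 -22.5439] roll -21.36373280587703
```

```bash
python3 -m crank '{"xyz":[[4,-0.4,-2.25],[4,-0.3,-2.25],[4,-0.3,-2.25],[4,-0.2,-2.25],[4,-0.2,-2.25],[4,0,-2.25],[4,0,-2.25],[4,0,-2.25],[4,0,-2.25],[4,0,-2.25],[0,0,0],[0,0,0],[0,0,0],[0,0,0]],"roll":[0,0,0,0,0,0,0,0,0,0,-7.1,-7.1,-7.2,0]}' -0.3
```

```text
time: 1.55
tool_pos: [0.486, 0.1166, 0.2125]
tool_rot: [-1.571, 0.001, -0.034]
contact_force: [0.8, -0.1, 0.1]
opening: 0.0599
```

Run:
```python
from h import *
cv2.imwrite('pics/w1.png',robot.read_camera("wrist")[:,:,::-1])
t=robot.read_camera("top")[:,:,::-1];cv2.imwrite('pics/t1.png',cv2.resize(t[170:300,200:340],None,fx=5,fy=5))
c=robot.calibration("wrist");print(c["pose"])
```

```text
[[ 0.0374  0.9673  0.2509  0.4188]
 [ 0.9993 -0.0361 -0.0101  0.1189]
 [-0.0007  0.2511 -0.968   0.3984]
 [ 0.      0.      0.      1.    ]]
```

View pics/w1.png

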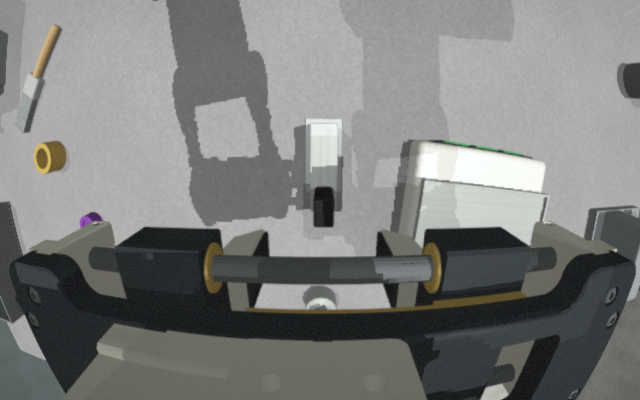

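```bash
cat >> h.py <<'E'
def wonz(u,v,z,c=None):
    c=c or robot.calibration("wrist");K=np.array(c["intrinsics"]);P=np.array(c["pose"])
    a=np.array([u-K[0,2],v-K[1,2]]);r=np.linalg.norm(a);th=r/K[0,0]
    d=P[:3,:3]@np.array([*(np.sin(th)*a/max(r,1e-9)),np.cos(th)]);o=P[:3,3];return o+d*(z-o[2])/d[2]
E
python3 - <<'E'
from h import *
w=cv2.imread('pics/w1.png');cv2.imwrite('pics/w1c.png',cv2.resize(np.clip(w[110:240,290:360].astype(float)*1.6,0,255).astype(np.uint8),None,fx=5,fy=4.6))
print(wonz(314,227,.172),wonz(334,227,.172),wonz(314,210,.172),[wonz(305,120,.008),wonz(341,120,.008)])
E
```

```text
[0.4977 0.1094 0.172 ] [0.4983 0.1249 0.172 ] [0.484 0.11  0.172] [array([0.4144, 0.0973, 0.008 ]), array([0.416 , 0.1422, 0.008 ])]
```

View pics/w1c.png

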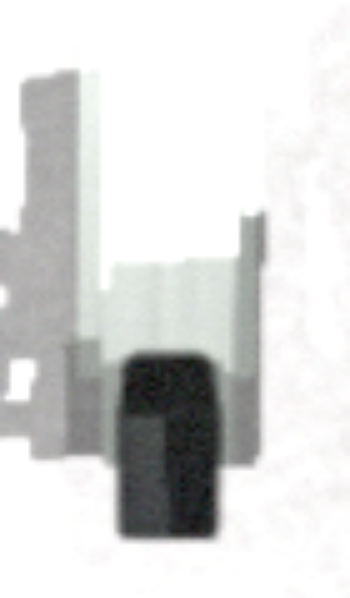

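```bash
python3 -m crank '{"xyz":[[0,2.5,0],[0.1,3.3,0],[0,2,0],[0,0,0]],"roll":[0,0,0,0]}' -0.3 && python3 -m crank '{"xyz":[[0,0,0],[0,0,0],[0,0,0],[0,0,0],[0,0,0]],"roll":[0,0,0,0,0]}' 1 40
```

```text
time: 2.05
tool_pos: [0.4851, 0.1167, 0.1323]
tool_rot: [-1.571, 0.006, -0.036]
contact_force: [-0.5, -0.5, -0.7]
opening: 0.0596
time: 2.55
tool_pos: [0.4874, 0.1168, 0.1353]
tool_rot: [-1.571, -0.001, -0.034]
contact_force: [-0.8, -0.6, 0.7]
opening: 0.0244
```

```bash
python3 -m crank '{"xyz":[[0,0,0],[0,0,0],[0,0,0],[0,-0.5,0],[0,-1,0],[0,-1.5,0],[0,0,0],[0,0,0]],"roll":[0,0,0,0,0,0,0,0]}' 1 40
python3 - <<'E'
from h import *
for n,q in dict(red=(333,183),purple=(400,222),turq=(418,198)).items(): print(n,onz("top",*q,.025))
go(.4995,-.137,.1655,-12.8)
E
```

```text
time: 3.35
tool_pos: [0.4872, 0.1167, 0.1649]
tool_rot: [-1.571, -0.001, -0.034]
contact_force: [-2.0, -0.3, -3.1]
opening: 0.0156
red [ 0.663  -0.0681  0.025 ]
purple [ 0.5418 -0.2655  0.025 ]
turq [ 0.6138 -0.3231  0.025 ]
t 3.35 pos [48.7212 11.6708 16.4937] yaw -1.9654623763098205 F [-2.0334 -0.3307 -3.0518] open 0.015586353221756033
shift cm [  2.0982  -0.0563 -25.3137] roll 10.83453762369018
```

```bash
python3 -m crank '{"xyz":[[0.1,0,-1.5],[0.3,0,-3.5],[0.4,0,-4.5],[0.4,0,-4.8],[0.4,0,-4.5],[0.3,0,-4],[0.2,0,-2.5],[0,0,0],[0,0,0],[0,0,0],[0,0,0]],"roll":[0,0,0,0,0,0,0,5.4,5.4,0,0]}'
python3 - <<'E'
from h import *
go(.6263,-.166,.1655,-12.8)
for n in("top","scene","wrist"):
    cv2.imwrite(f'pics/{n}2.png',robot.read_camera(n)[:,:,::-1])
t=cv2.imread('pics/top2.png');s=cv2.imread('pics/scene2.png')
cv2.imwrite('pics/a.png',cv2.resize(s[170:340,190:370],None,fx=4,fy=3.5))
E
```

```text
time: 4.45
tool_pos: [0.4991, -0.1366, 0.1642]
tool_rot: [-1.571, 0.001, -0.22]
contact_force: [-0.0, 0.4, -3.2]
opening: 0.0154
t 4.45 pos [ 49.9136 -13.6608  16.4215] yaw -12.614261842503117 F [-0.0472  0.3822 -3.1686] open 0.015428970960552598
shift cm [13.0513 -0.1285 -0.0912] roll 0.18573815749688372
```

View pics/a.png

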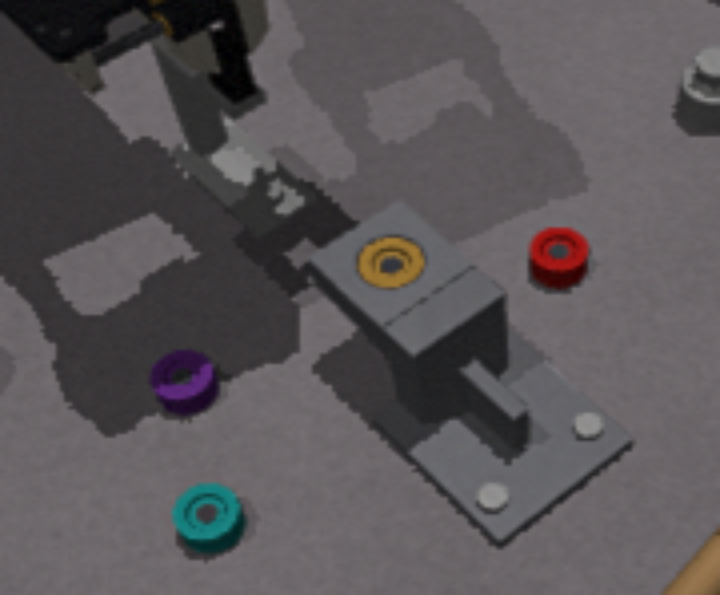

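View pics/wrist2.png

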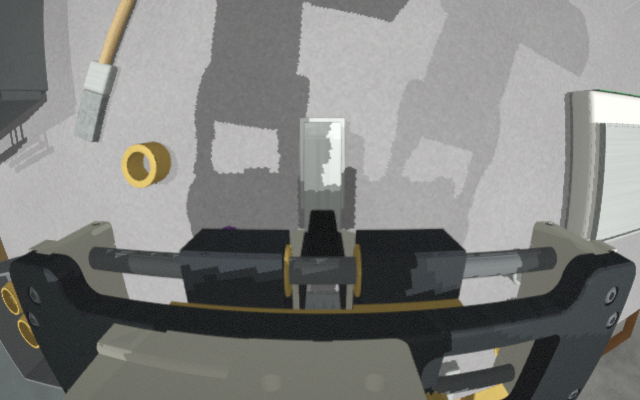

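View pics/top2.png

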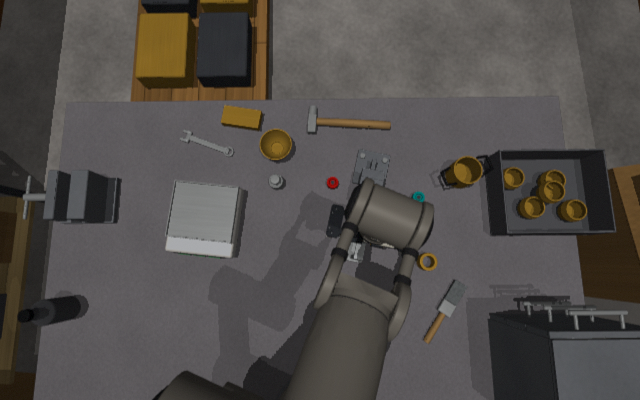

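Run:
```python
from h import *
w=cv2.imread('pics/wrist2.png');cv2.imwrite('pics/b.png',cv2.resize(np.clip(w[105:250,280:370].astype(float)*1.3,0,255).astype(np.uint8),None,fx=6,fy=4))
a,b=wonz(301,118.5,.037),wonz(345,118.5,.037)
u=np.array([np.cos(np.radians(12.6)),-np.sin(np.radians(12.6)),0]);print(a,b,np.linalg.norm(a-b),(a+b)/2+.074*u)
```

```text
[ 0.4248 -0.1422  0.037 ] [ 0.4344 -0.0992  0.037 ] 0.044068252173762465 [ 0.5018 -0.1369  0.037 ]
```

View pics/b.png

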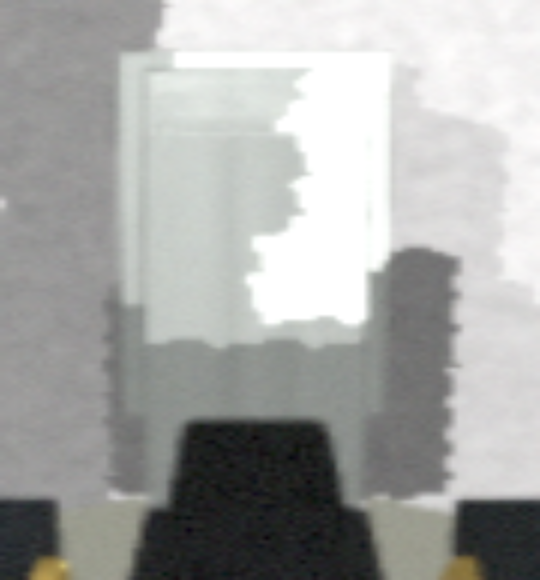

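```bash
python3 -m crank '{"xyz":[[1,0,0],[2.5,0,0],[3,0,0],[3,0,-0.09],[1.8,0,0],[0.8,0,0],[0,0,0],[0,-0.2,0],[0,-0.2,0],[0,0,0],[0,0,0]],"roll":[0,0,0,0,0,0,0,0,0,0,0]}'; python3 -m crank '{"xyz":[[0,-0.1,0],[0,0,0]],"roll":[0,0]}'
python3 - <<'E'
from h import *
go(.6263,-.166,.1703,-12.8)
E
```

```text
time: 5.7
tool_pos: [0.617, -0.1644, 0.1694]
tool_rot: [-1.571, -0.001, -0.223]
contact_force: [0.2, 0.6, -3.3]
opening: 0.0154
time: 5.9
tool_pos: [0.6172, -0.1644, 0.17]
tool_rot: [-1.571, -0.0, -0.223]
contact_force: [-0.7, -0.3, -3.7]
opening: 0.0157
t 5.90 pos [ 61.7244 -16.4437  17.0044] yaw -12.767955589727292 F [-0.6789 -0.251  -3.7349] open 0.015744908118370093
shift cm [ 0.9177 -0.0256  0.0478] roll 0.0320444102727091
```

```bash
for i in 1; do python3 -m crank '{"xyz":[[0,-0.1,0],[0,0,0]],"roll":[0,0]}'; done | grep -E "pos|force"; python3 -m crank '{"xyz":[[0,-0.05,0],[0,0,0]],"roll":[0,0]}'| grep -E "pos|force"
```

```text
tool_pos: [0.6171, -0.1644, 0.1704]
contact_force: [0.3, -0.7, -5.3]
tool_pos: [0.617, -0.1643, 0.1707]
contact_force: [0.6, -0.9, -7.7]
```

```bash
f(){ grep -E "pos|force"; echo; }
python3 -m crank '{"xyz":[[0,0.2,0],[0.12,0,0.45],[0,-0.2,0],[0,0,0]],"roll":[0,0,0,0]}'|f
python3 -m crank '{"xyz":[[0,0.2,0],[0.33,0,0.33],[0,-0.2,0],[0,0,0]],"roll":[0,0,0,0]}'|f
```

```text
tool_pos: [0.6193, -0.1597, 0.1707]
contact_force: [1.2, 1.6, -9.6]

tool_pos: [0.6234, -0.1576, 0.1707]
contact_force: [1.5, 0.9, -9.2]
```

```bash
f(){ grep -E "pos|force"; echo; }
python3 -m crank '{"xyz":[[0,0.2,0],[0.45,0,0.12],[0,-0.2,0],[0,0,0]],"roll":[0,0,0,0]}'|f
```

```text
tool_pos: [0.6281, -0.1576, 0.1707]
contact_force: [2.3, -0.5, -10.4]
```

```bash
f(){ grep -E "pos|force"; echo; }
python3 -m crank '{"xyz":[[0,0.2,0],[0.45,0,-0.12],[0,-0.2,0],[0,0,0]],"roll":[0,0,0,0]}'|f
```

```text
tool_pos: [0.6322, -0.1599, 0.1707]
contact_force: [1.4, -0.9, -9.8]
```

```bash
f(){ grep -E "pos|force"; echo; }
python3 -m crank '{"xyz":[[0,0.2,0],[0.33,0,-0.33],[0,-0.2,0],[0,0,0]],"roll":[0,0,0,0]}'|f
```

```text
tool_pos: [0.6345, -0.164, 0.1708]
contact_force: [0.3, -0.7, -9.7]
```

```bash
f(){ grep -E "pos|force"; echo; }
python3 -m crank '{"xyz":[[0,0.2,0],[0.12,0,-0.45],[0,-0.2,0],[0,0,0]],"roll":[0,0,0,0]}'|f
```

```text
tool_pos: [0.6348, -0.1689, 0.1718]
contact_force: [-0.5, -0.5, -3.8]
```

```bash
f(){ grep -E "pos|force"; echo; }
python3 -m crank '{"xyz":[[0,-0.2,0],[0,-0.2,0],[0,0,0]],"roll":[0,0,0]}'|f; python3 -m crank '{"xyz":[[0,0,-0.15],[0,0,0]],"roll":[0,0]}'|f
```

```text
tool_pos: [0.6348, -0.1688, 0.1759]
contact_force: [-1.8, -2.4, -5.0]

tool_pos: [0.6346, -0.1699, 0.1756]
contact_force: [-1.4, -0.3, -3.7]
```

```bash
f(){ grep -E "pos|force"; echo; }
python3 -m crank '{"xyz":[[0,0,-0.15],[0,0,0]],"roll":[0,0]}'|f; python3 -m crank '{"xyz":[[0,0,-0.15],[0,0,0]],"roll":[0,0]}'|f
```

```text
tool_pos: [0.6343, -0.1711, 0.1754]
contact_force: [-0.6, -1.0, -3.1]

tool_pos: [0.634, -0.1728, 0.1753]
contact_force: [-0.2, -0.2, -2.5]
```

```bash
f(){ grep -E "pos|force"; echo; }
python3 -m crank '{"xyz":[[-0.15,0,0.07],[0,0,0]],"roll":[0,0]}'|f; python3 -m crank '{"xyz":[[-0.15,0,0],[0,0,0]],"roll":[0,0]}'|f
```

```text
tool_pos: [0.6326, -0.1715, 0.1754]
contact_force: [-0.3, -0.5, -3.6]

tool_pos: [0.6309, -0.1713, 0.1754]
contact_force: [0.4, -0.2, -2.8]
```

```bash
f(){ grep -E "pos|force"; echo; }
python3 -m crank '{"xyz":[[-0.15,0,0],[0,0,0]],"roll":[0,0]}'|f
```

```text
tool_pos: [0.6294, -0.1711, 0.1753]
contact_force: [0.0, -0.2, -3.7]
```

```bash
f(){ grep -E "pos|force"; echo; }
python3 -m crank '{"xyz":[[0.22,0,0],[0,-0.2,0],[0,-0.15,0],[0,0,0]],"roll":[0,0,0,0]}'|f;python3 -m crank '{"xyz":[[0,-0.1,0],[0,-0.1,0],[0,0,0]],"roll":[0,0,0]}'|f
```

```text
tool_pos: [0.6316, -0.1716, 0.1785]
contact_force: [-0.1, 0.1, -5.9]

tool_pos: [0.6315, -0.1716, 0.18]
contact_force: [0.7, -0.3, -11.5]
```

```bash
f(){ grep -E "pos|force"; echo; }
python3 -m crank '{"xyz":[[0,-0.1,0],[0,-0.1,0],[0,-0.1,0],[0,0,0]],"roll":[0,0,0,0]}'|f;python3 -m crank '{"xyz":[[0,-0.1,0],[0,-0.1,0],[0,-0.1,0],[0,0,0]],"roll":[0,0,0,0]}'|f
```

```text
tool_pos: [0.6316, -0.1716, 0.1837]
contact_force: [-0.1, -0.4, -14.2]

tool_pos: [0.6318, -0.1716, 0.1871]
contact_force: [1.3, -0.5, -12.5]
```

```bash
f(){ grep -E "pos|force"; echo; }
python3 -m crank '{"xyz":[[0,-0.1,0],[0,-0.1,0],[0,-0.1,0],[0,0,0]],"roll":[0,0,0,0]}'|f;python3 -m crank '{"xyz":[[0,-0.1,0],[0,-0.1,0],[0,0,0],[0,0,0]],"roll":[0,0,0,0]}'|f
python3 - <<'E'
from h import *
s=robot.read_camera("scene")[:,:,::-1]
cv2.imwrite('pics/c.png',cv2.resize(s[190:300,230:350],None,fx=6,fy=5))
cv2.imwrite('pics/cw.png',robot.read_camera("wrist")[:,:,::-1])
E
```

```text
tool_pos: [0.6318, -0.1717, 0.1901]
contact_force: [0.4, -1.2, -13.2]

tool_pos: [0.6319, -0.1717, 0.1921]
contact_force: [0.4, -1.5, -12.1]
```

View pics/c.png

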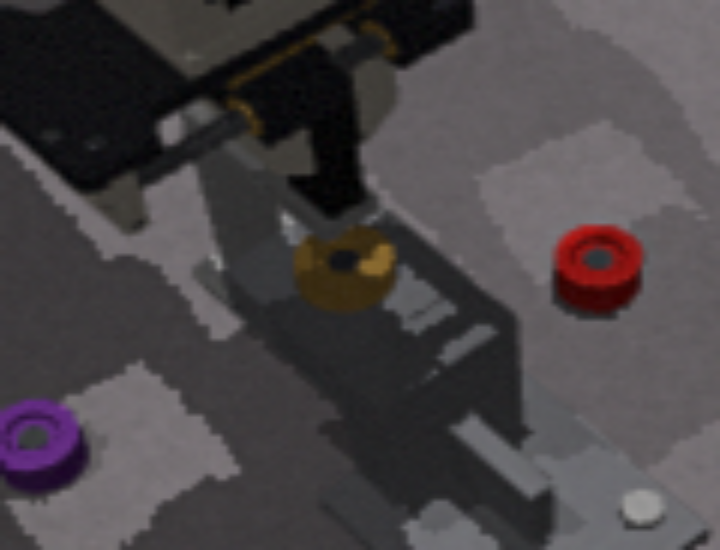

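```bash
python3 -m crank '{"xyz":[[0,0.5,0],[0,0.8,0],[0,0.8,0],[0,0.6,0],[0,0.3,0],[0,0,0]],"roll":[0,0,0,0,0,0]}'
```

```text
time: 13.2
tool_pos: [0.6315, -0.1715, 0.1612]
tool_rot: [-1.571, 0.001, -0.223]
contact_force: [-1.2, 0.5, -3.1]
opening: 0.0157
```

```bash
python3 -m crank '{"xyz":[[-1,0,0],[-2.5,0,0],[-3.5,0,0],[-3.5,0,0],[-2.5,0,0],[-1,0,0],[0,0,0]],"roll":[0,0,0,0,0,0,0]}'
python3 - <<'E'
from h import *
go(.487,.110,.1612,-2)
E
```

```text
time: 13.9
tool_pos: [0.4951, -0.1407, 0.1627]
tool_rot: [-1.571, -0.001, -0.223]
contact_force: [-0.5, -0.5, -3.3]
opening: 0.0154
t 13.90 pos [ 49.5085 -14.0692  16.2693] yaw -12.77967018382045 F [-0.535  -0.4858 -3.2812] open 0.015358793171223703
shift cm [-6.3338  0.1493 24.2694] roll -10.77967018382045
```

```bash
python3 -m crank '{"xyz":[[-0.4,0,1.5],[-1,0,3.5],[-1.2,0,4.6],[-1.2,0,4.6],[-1.2,0,4.6],[-0.9,0,3.5],[-0.4,0,1.9],[0,0,0],[0,0.8,0],[0,0.8,0],[0,0.4,0],[0,0.2,0],[0,0,0],[0,0,0]],"roll":[0,0,0,0,0,0,0,0,0,0,0,0,0,0]}'
```

```text
time: 15.3
tool_pos: [0.4875, 0.1089, 0.14]
tool_rot: [-1.571, -0.0, -0.223]
contact_force: [-0.2, 0.7, -3.7]
opening: 0.0154
```

```bash
f(){ grep -E "pos|force"; echo; }
python3 -m crank '{"xyz":[[0,0.2,0],[0,0.15,0],[0,0.05,0],[0,0,0]],"roll":[0,0,0,0]}'|f
python3 -m crank '{"xyz":[[0,0.1,0],[0,0,0]],"roll":[0,0]}'|f
```

```text
tool_pos: [0.4873, 0.1093, 0.1359]
contact_force: [-0.6, 0.1, -2.9]

tool_pos: [0.4881, 0.1092, 0.1355]
contact_force: [1.7, -0.2, 1.9]
```

Down and carrying its own weight. Release, rise, look.

```bash
python3 -m crank '{"xyz":[[0,0,0],[0,0,0],[0,0,0],[0,0,0]],"roll":[0,0,0,0]}' -0.3; python3 -m crank '{"xyz":[[0,-1,0],[0,-2.5,0],[0,-3,0],[0,-1,0],[0,0,0]],"roll":[0,0,0,0,0]}' -0.3
python3 - <<'E'
from h import *
for n in("top","scene","wrist"):
    cv2.imwrite(f'pics/{n}3.png',robot.read_camera(n)[:,:,::-1])
s=cv2.imread('pics/scene3.png')
cv2.imwrite('pics/d.png',cv2.resize(s[70:270,250:400],None,fx=4,fy=3))
E
```

```text
time: 16.3
tool_pos: [0.4871, 0.1093, 0.1347]
tool_rot: [-1.571, 0.0, -0.223]
contact_force: [-0.4, -0.3, 0.2]
opening: 0.0427
time: 16.8
tool_pos: [0.4881, 0.1094, 0.2115]
tool_rot: [-1.57, -0.004, -0.223]
contact_force: [-0.3, 0.1, -1.0]
opening: 0.0597
```

View pics/d.png

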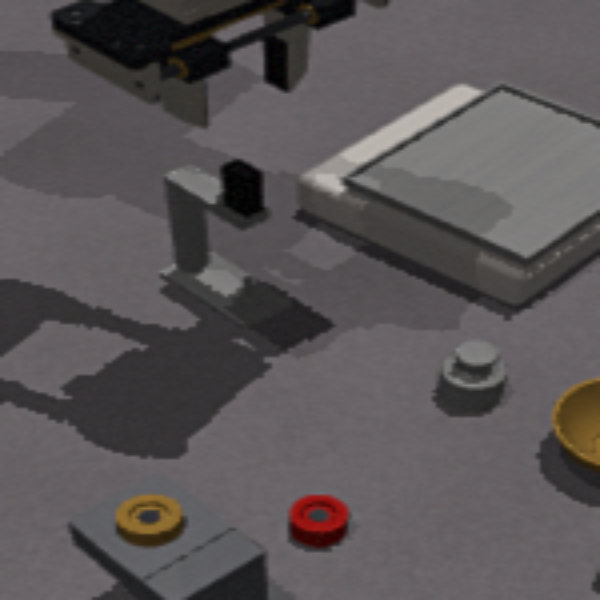

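View pics/top3.png

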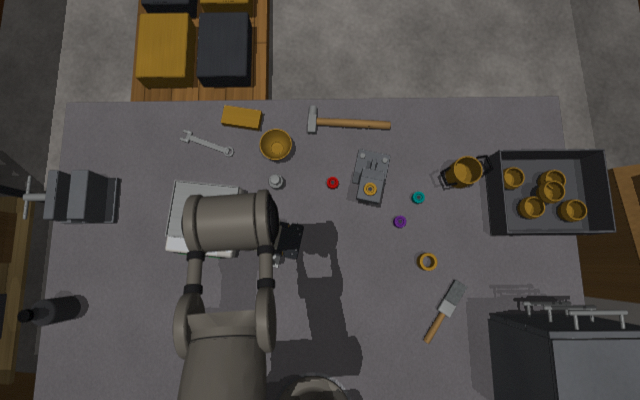

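Run:
```python
from h import *
t=cv2.imread('pics/top3.png');s=cv2.imread('pics/scene3.png')
def cnt(im,x0,y0,x1,y1):
    hsv=cv2.cvtColor(im,cv2.COLOR_BGR2HSV)[y0:y1,x0:x1]
    m=((hsv[...,1]>110)&(hsv[...,0]>12)&(hsv[...,0]<32)).astype(np.uint8)
    return max(cv2.findContours(m,cv2.RETR_EXTERNAL,cv2.CHAIN_APPROX_NONE)[0],key=cv2.contourArea)[:,0]+[x0,y0]
c=cnt(t,355,175,388,205);print("top",c.min(0),c.max(0),onz("top",*cv2.fitEllipse(c)[0],.120))
c=cnt(s,270,225,310,262);print("scene bbox",c.min(0),c.max(0))
for h in (.108,.118,.122,.126):
  pts=[[.6263+.018*np.cos(a),-.166+.018*np.sin(a),h] for a in np.linspace(0,6.28,40)]
  p=np.array([proj("scene",q) for q in pts]);print(h,p.min(0),p.max(0), np.array([proj("top",q) for q in pts]).mean(0))
cv2.imwrite('pics/e.png',cv2.resize(s[225:275,260:320],None,fx=10,fy=10,interpolation=cv2.INTER_CUBIC))
```

```text
top [364 183] [376 195] [ 0.625  -0.1656  0.12  ]
scene bbox [279 235] [295 251]
0.108 [278.584  237.8361] [295.3943 252.3914] [369.3689 188.8715]
0.118 [278.1177 235.3766] [295.0924 250.008 ] [369.8582 188.1486]
0.122 [277.9286 234.3795] [294.97   249.0414] [370.0566 187.8554]
0.126 [277.7381 233.3747] [294.8466 248.0671] [370.2565 187.5599]
```

View pics/e.png

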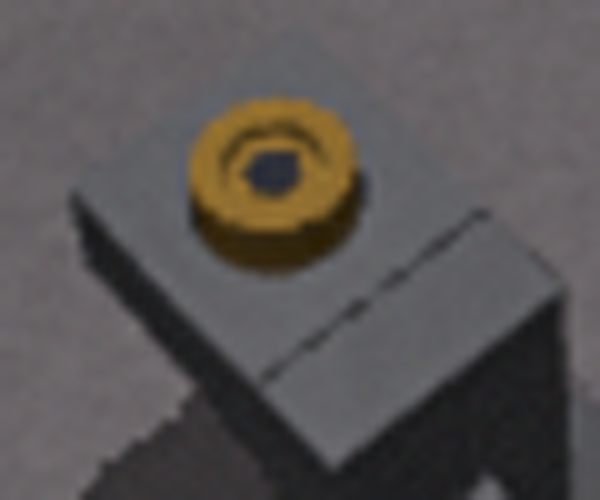

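Run:
```python
from h import *
go(.626,-.166,.160,-12.8)
```

```text
t 16.95 pos [48.6452 10.9223 20.8589] yaw -12.764869865863073 F [ 0.0441 -0.4092 -0.9404] open 0.05926441167610424
shift cm [ 19.691    4.8589 -23.7588] roll 0.03513013413692789
```

```bash
python3 -m crank '{"xyz":[[1.2,0,-1.4],[2.7,0,-3.2],[3.1,0.4,-3.8],[3.1,0.8,-3.8],[3.1,1,-3.8],[3,1,-3.6],[2.3,1,-2.8],[1.2,0.6,-1.4],[0,0,0],[0,0,0]],"roll":[0,0,0,0,0,0,0,0,0,0]}' -0.3
python3 - <<'E'
from h import *
cv2.imwrite('pics/w4.png',robot.read_camera("wrist")[:,:,::-1])
go(.626,-.166,.111,-12.8)
E
```

```text
time: 17.95
tool_pos: [0.626, -0.1659, 0.1602]
tool_rot: [-1.57, 0.003, -0.223]
contact_force: [0.7, 0.1, 0.3]
opening: 0.0597
t 18.00 pos [ 62.6167 -16.5336  16.1084] yaw -12.743551620883526 F [ 0.6256  0.0467 -0.717 ] open 0.059768333442849486
shift cm [-0.0017  5.0084 -0.0684] roll 0.05644837911647471
```

View pics/w4.png

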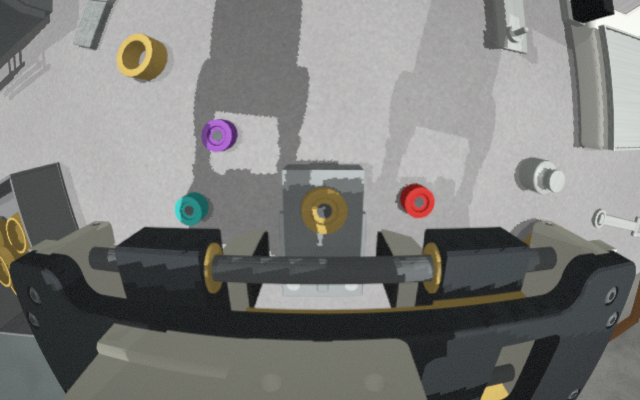

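Run:
```python
from h import *
w=cv2.imread('pics/w4.png');hsv=cv2.cvtColor(w,cv2.COLOR_BGR2HSV)[180:245,295:355]
m=((hsv[...,1]>90)&(hsv[...,0]>10)&(hsv[...,0]<35)).astype(np.uint8)
c=max(cv2.findContours(m,1,1)[0],key=cv2.contourArea)[:,0]+[295,180];print(c.min(0),c.max(0))
x0,y0=c.min(0);x1,y1=c.max(0)+1
print(wonz((x0+x1)/2,(y0+y1)/2,.122),wonz(x0,211,.122),wonz(x1,211,.122))
```

```text
[301 187] [347 234]
[ 0.6251 -0.1639  0.122 ] [ 0.6212 -0.1813  0.122 ] [ 0.629  -0.1465  0.122 ]
```

```bash
python3 -m crank '{"xyz":[[0,1.5,0.05],[0,2,0],[0,1,0],[0,0.3,0],[0,0,0],[0,0,0]],"roll":[0,0,0,0,0,0]}' -0.3
python3 - <<'E'
from h import *
go(.6257,-.1655,.111,-12.8)
E
```

```text
time: 18.6
tool_pos: [0.6274, -0.1658, 0.1149]
tool_rot: [-1.571, -0.002, -0.222]
contact_force: [0.6, -0.0, 0.7]
opening: 0.0595
t 18.60 pos [ 62.7405 -16.5759  11.4885] yaw -12.747508187920976 F [ 0.6369 -0.0185  0.6806] open 0.05953595454914365
shift cm [-0.172   0.3885 -0.0124] roll 0.052491812079024314
```

```bash
python3 -m crank '{"xyz":[[-0.1,0.1,0],[0,0,0],[0,0,0]],"roll":[0,0,0]}' -0.3
python3 -m crank '{"xyz":[[0,0,0],[0,0,0],[0,0,0],[0,0,0],[0,0,0],[0,0,0]],"roll":[0,0,0,0,0,0]}' 1 50
```

```text
time: 18.9
tool_pos: [0.626, -0.1657, 0.1131]
tool_rot: [-1.571, -0.0, -0.223]
contact_force: [-1.0, -0.1, -0.4]
opening: 0.0598
time: 19.5
tool_pos: [0.6259, -0.1656, 0.1128]
tool_rot: [-1.571, 0.0, -0.223]
contact_force: [-0.2, 0.6, 0.3]
opening: 0.0161
```

Run:
```python
from h import *
cv2.imwrite('pics/w5.png',robot.read_camera("wrist")[:,:,::-1])
s=robot.read_camera("scene")[:,:,::-1];print(robot.observe()["opening"])
cv2.imwrite('pics/f.png',cv2.resize(s[190:290,230:350],None,fx=6,fy=6))
```

```text
0.007978541810513303
```

View pics/f.png

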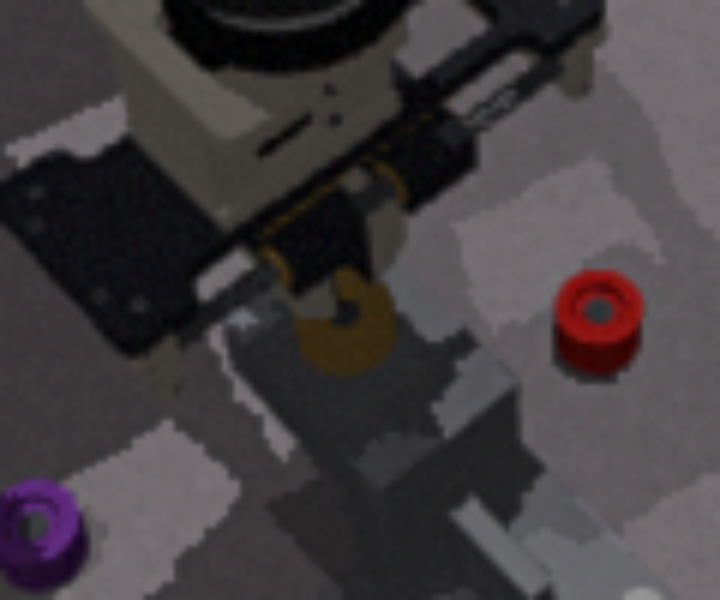

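View pics/w5.png

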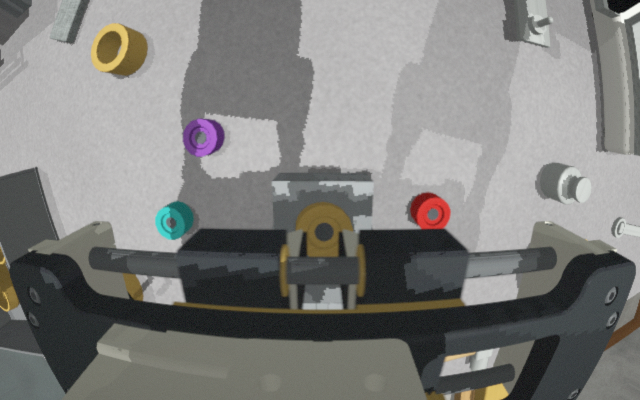

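```bash
python3 -m crank '{"xyz":[[0,-1,0],[0,-2,0],[0,-2,0],[0,-1,0],[0,0,0]],"roll":[0,0,0,0,0]}' 1
python3 - <<'E'
from h import *
cv2.imwrite('pics/w6.png',robot.read_camera("wrist")[:,:,::-1])
s=robot.read_camera("scene")[:,:,::-1];print(robot.observe()["opening"])
cv2.imwrite('pics/g.png',cv2.resize(s[200:280,240:340],None,fx=8,fy=7,interpolation=cv2.INTER_CUBIC))
E
```

```text
time: 20.1
tool_pos: [0.6268, -0.166, 0.175]
tool_rot: [-1.571, -0.004, -0.223]
contact_force: [-0.3, 0.0, -0.6]
opening: 0.0004
0.00018487362040171647
```

View pics/g.png

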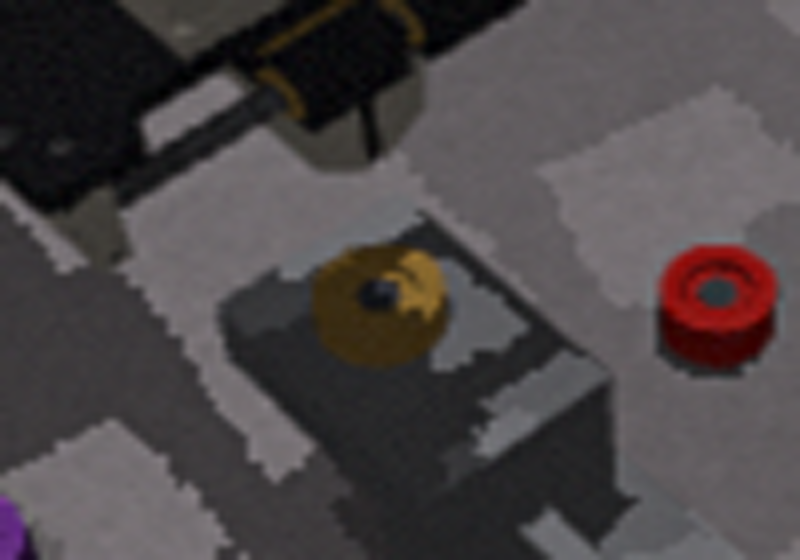

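View pics/w6.png

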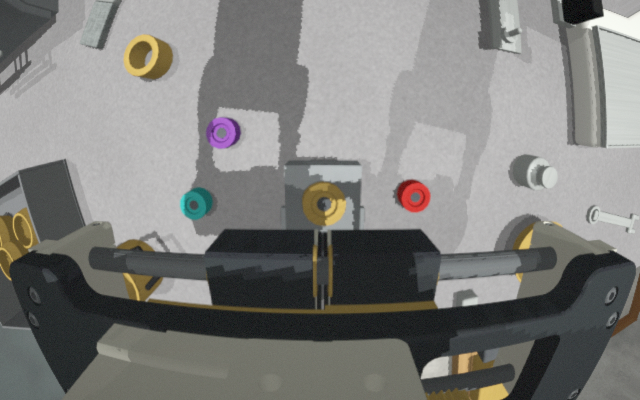

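Run:
```python
from h import *
s=robot.observe();p=np.array(s["tool_pos"]);print(p)
for dz in(0,.01,.019): 
  q=proj("scene",p+[0,0,dz]);print(dz,q,(q-[240,200])*[8,7])
for q in([.626,-.166,.122],[.626,-.166,.108]):print(((proj("scene",q)-[240,200])*[8,7]))
```

```text
[ 0.6256 -0.1655  0.1724]
0 [284.279  228.1968] [354.232  197.3773]
0.01 [283.8416 225.4386] [350.7326 178.0701]
0.019 [283.4401 222.9068] [347.5204 160.3473]
[370.7142 290.7144]
[375.0413 314.5559]
```

Run:
```python
from h import *
s=robot.read_camera("scene")[:,:,::-1]
cv2.imwrite('pics/i.png',cv2.resize(np.clip(s[205:255,265:315].astype(float)*1.8,0,255).astype(np.uint8),None,fx=14,fy=12,interpolation=cv2.INTER_NEAREST))
o=robot.observe();print(o["tool_pos"],o["opening"])
```

```text
[ 0.6254 -0.1654  0.1719] 0.00039391343456211656
```

View pics/i.png

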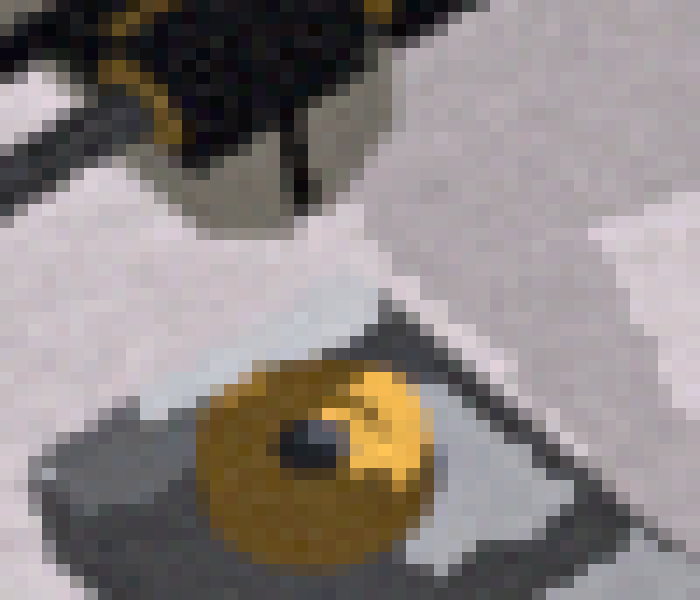

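```bash
f(){ grep -E "time|pos|force|open"; echo; }
python3 -m crank '{"xyz":[[0,0,0],[0,0,0],[0,0,0],[0,0.5,0],[0,1,0],[0,1,0],[0,1.5,0],[0,1,0],[0,0.6,0],[0,0.2,0],[0,0,0]],"roll":[0,0,0,0,0,0,0,0,0,0,0]}' -0.05 50|f
python3 - <<'E'
from h import *
s=robot.read_camera("scene")[:,:,::-1]
cv2.imwrite('pics/j.png',cv2.resize(np.clip(s[205:265,255:315].astype(float)*1.8,0,255).astype(np.uint8),None,fx=12,fy=10,interpolation=cv2.INTER_NEAREST))
go(.6257,-.1655,.111)
E
```

```text
time: 21.35
tool_pos: [0.6259, -0.1656, 0.1147]
contact_force: [-0.1, -0.2, 0.1]
opening: 0.0483

t 21.40 pos [ 62.6152 -16.5712  11.5148] yaw -12.764823325120455 F [-0.8106 -0.5109 -0.0932] open 0.047867141650106526
shift cm [-0.0488  0.4148  0.0107] roll None
```

View pics/j.png

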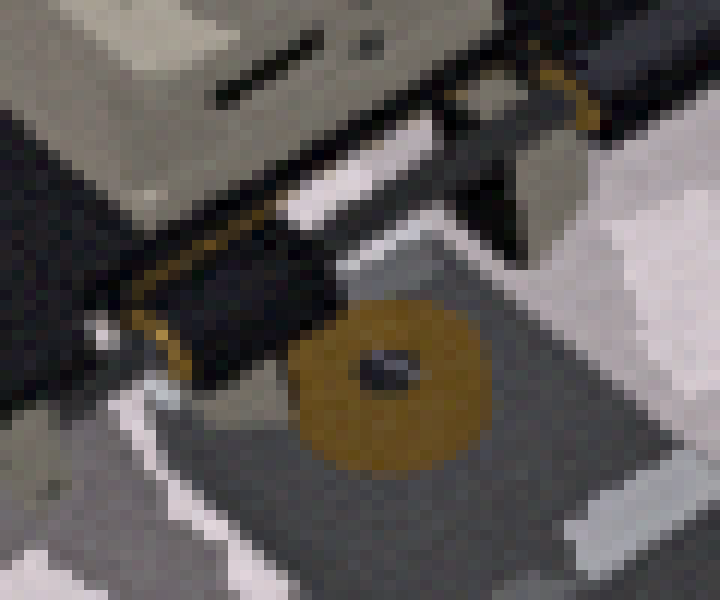

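```bash
f(){ grep -E "pos|force"; echo; }
python3 -m crank '{"xyz":[[0,0.3,0],[0,0.2,0],[0,0,0]],"roll":[0,0,0]}' |f
python3 -m crank '{"xyz":[[0,0.2,0],[0,0,0]],"roll":[0,0]}' |f
```

```text
tool_pos: [0.6258, -0.1655, 0.1096]
contact_force: [-0.0, -0.8, 0.9]

tool_pos: [0.6258, -0.1656, 0.1076]
contact_force: [-0.3, 0.6, 1.0]
```

```bash
f(){ grep -E "pos|force"; echo; }
python3 -m crank '{"xyz":[[0,0.2,0],[0,0,0]],"roll":[0,0]}' |f
python3 -m crank '{"xyz":[[0,0.2,0],[0,0,0]],"roll":[0,0]}' |f
```

```text
tool_pos: [0.6258, -0.1656, 0.1055]
contact_force: [0.2, -0.7, -0.7]

tool_pos: [0.6257, -0.1655, 0.1035]
contact_force: [-0.5, 0.3, -0.2]
```

```bash
f(){ grep -E "pos|force"; echo; }
python3 -m crank '{"xyz":[[0,0.2,0],[0,0,0]],"roll":[0,0]}' |f
python3 - <<'E'
from h import *
s=robot.read_camera("scene")[:,:,::-1]
cv2.imwrite('pics/k.png',cv2.resize(np.clip(s[205:265,255:315].astype(float)*1.8,0,255).astype(np.uint8),None,fx=12,fy=10,interpolation=cv2.INTER_NEAREST))
E
```

```text
tool_pos: [0.6258, -0.1656, 0.1015]
contact_force: [-0.8, 0.6, -0.4]
```

View pics/k.png

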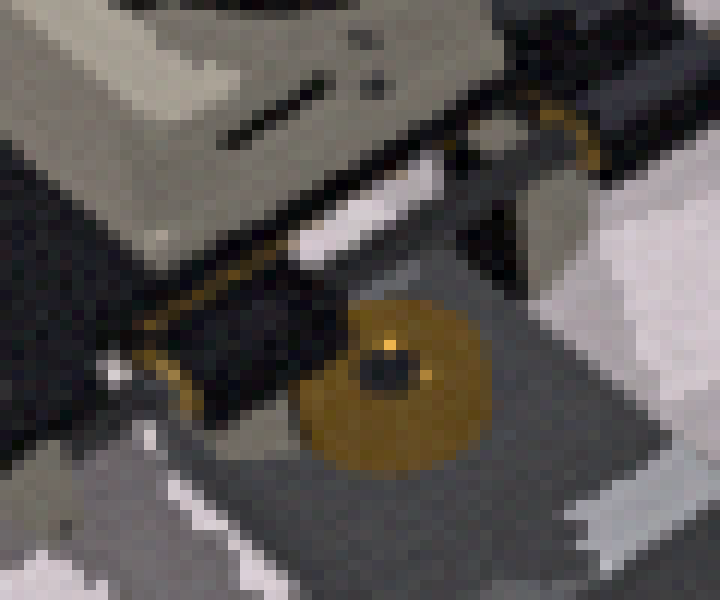

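```bash
f(){ grep -E "pos|force"; echo; }
python3 -m crank '{"xyz":[[0,0.2,0],[0,0,0]],"roll":[0,0]}' |f
python3 -m crank '{"xyz":[[0,0.15,0],[0,0,0]],"roll":[0,0]}' |f
```

```text
tool_pos: [0.6258, -0.1656, 0.0995]
contact_force: [0.5, -0.7, -0.3]

tool_pos: [0.6258, -0.1656, 0.0981]
contact_force: [0.1, 0.1, 0.4]
```

```bash
f(){ grep -E "pos|force"; echo; }
python3 -m crank '{"xyz":[[0,0.15,0],[0,0,0]],"roll":[0,0]}' |f
python3 -m crank '{"xyz":[[0,0.1,0],[0,0,0]],"roll":[0,0]}' |f
```

```text
tool_pos: [0.6258, -0.1656, 0.0966]
contact_force: [-0.1, -0.6, -1.4]

tool_pos: [0.6259, -0.1656, 0.0957]
contact_force: [0.7, -0.9, -0.8]
```

```bash
f(){ grep -E "pos|force"; echo; }
python3 -m crank '{"xyz":[[0,0.1,0],[0,0,0]],"roll":[0,0]}' |f
python3 -m crank '{"xyz":[[0,0.1,0],[0,0,0]],"roll":[0,0]}' |f
python3 - <<'E'
from h import *
s=robot.read_camera("scene")[:,:,::-1]
cv2.imwrite('pics/l.png',cv2.resize(np.clip(s[205:265,255:315].astype(float)*1.8,0,255).astype(np.uint8),None,fx=12,fy=10,interpolation=cv2.INTER_NEAREST))
E
```

```text
tool_pos: [0.6258, -0.1656, 0.0947]
contact_force: [-0.9, 0.3, -0.2]

tool_pos: [0.6258, -0.1656, 0.0937]
contact_force: [0.1, -0.0, 0.8]
```

View pics/l.png

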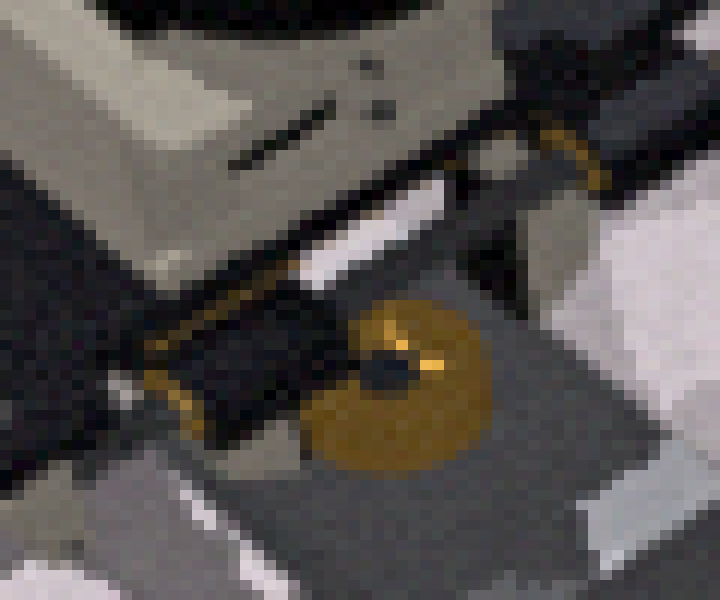

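Run:
```python
from h import *
a=np.radians(12.75);u=np.array([np.cos(a),-np.sin(a),0]);v=np.array([np.sin(a),np.cos(a),0])
A=np.array([.6258,-.1656,0])
for z in(.094,.100,.105,.110,.115,.12):
  print(z,[ (proj("scene",A+[0,0,z]+.0095*u+s*.024*v)-[255,205])*[12,10] for s in(-1,1)])
```

```text
0.094 [array([317.899 , 525.3987]), array([524.7699, 394.3164])]
0.1 [array([314.7521, 511.604 ]), array([522.8764, 380.092 ])]
0.105 [array([312.1014, 499.9846]), array([521.2818, 368.1138])]
0.11 [array([309.4247, 488.251 ]), array([519.6719, 356.0205])]
0.115 [array([306.7216, 476.4015]), array([518.0465, 343.8106])]
0.12 [array([303.9915, 464.4343]), array([516.4053, 331.4822])]
```

```bash
f(){ grep -E "pos|force"; echo; }
python3 -m crank '{"xyz":[[0,0.1,0],[0,0,0]],"roll":[0,0]}' |f
python3 -m crank '{"xyz":[[0,0.1,0],[0,0,0]],"roll":[0,0]}' |f
python3 -m crank '{"xyz":[[0,0.1,0],[0,0,0]],"roll":[0,0]}' |f
```

```text
tool_pos: [0.6259, -0.1656, 0.0927]
contact_force: [0.6, -0.3, -0.8]

tool_pos: [0.6259, -0.1656, 0.0917]
contact_force: [0.3, 0.0, 0.4]

tool_pos: [0.6259, -0.1656, 0.0907]
contact_force: [-0.9, -1.1, -0.3]
```

```bash
f(){ grep -E "pos|force"; echo; }
python3 -m crank '{"xyz":[[0,0.1,0],[0,0,0]],"roll":[0,0]}' |f
python3 -m crank '{"xyz":[[0,0.1,0],[0,0,0]],"roll":[0,0]}' |f
python3 -m crank '{"xyz":[[0,0.1,0],[0,0,0]],"roll":[0,0]}' |f
```

```text
tool_pos: [0.6259, -0.1656, 0.0897]
contact_force: [-0.3, -0.1, -0.7]

tool_pos: [0.6258, -0.1656, 0.0886]
contact_force: [-0.5, 0.3, 0.6]

tool_pos: [0.6258, -0.1656, 0.0876]
contact_force: [-0.3, 0.4, -0.2]
```

```bash
python3 -m crank '{"xyz":[[0,0,0],[0,0,0],[0,0,0]],"roll":[0,0,0]}' 1 15
```

```text
time: 25.3
tool_pos: [0.6261, -0.1653, 0.0878]
tool_rot: [-1.57, -0.0, -0.223]
contact_force: [1.2, 0.8, -0.1]
opening: 0.0351
```

```bash
python3 -m crank '{"xyz":[[0,0,0],[0,0,0]],"roll":[0,0]}' 1 50; python3 -m crank '{"xyz":[[0,-0.1,0],[0,-0.1,0],[0,0,0]],"roll":[0,0,0]}'
```

```text
time: 25.5
tool_pos: [0.6261, -0.1653, 0.0878]
tool_rot: [-1.57, -0.0, -0.223]
contact_force: [1.5, 2.0, -0.2]
opening: 0.0331
time: 25.8
tool_pos: [0.6257, -0.1652, 0.0887]
tool_rot: [-1.57, 0.001, -0.223]
contact_force: [4.0, 2.3, -10.6]
opening: 0.0332
```

```bash
f(){ grep -E "pos|force|open"; echo; }
python3 -m crank '{"xyz":[[0,-0.1,0],[0,-0.1,0],[0,-0.1,0],[0,0,0]],"roll":[0,0,0,0]}'|f
python3 - <<'E'
from h import *
s=robot.read_camera("scene")[:,:,::-1]
cv2.imwrite('pics/m.png',cv2.resize(np.clip(s[205:265,255:315].astype(float)*1.8,0,255).astype(np.uint8),None,fx=12,fy=10,interpolation=cv2.INTER_NEAREST))
E
```

```text
tool_pos: [0.6255, -0.1652, 0.0928]
contact_force: [2.5, 3.4, -9.5]
opening: 0.0335
```

View pics/m.png

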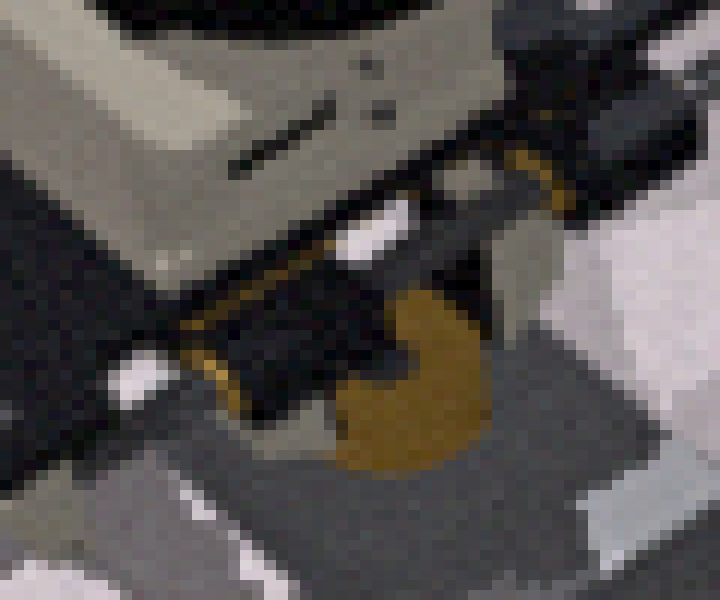

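```bash
f(){ grep -E "pos|force|open"; echo; }
python3 -m crank '{"xyz":[[0,-0.2,0],[0,-0.2,0],[0,-0.3,0],[0,-0.4,0],[0,-0.7,0],[0,-1,0],[0,-1.2,0],[0,-1,0],[0,0,0],[0,0,0]],"roll":[0,0,0,0,0,0,0,0,0,0]}'|f
python3 - <<'E'
from h import *
s=robot.read_camera("scene")[:,:,::-1]
cv2.imwrite('pics/n.png',cv2.resize(np.clip(s[190:265,245:320].astype(float)*1.6,0,255).astype(np.uint8),None,fx=10,fy=8,interpolation=cv2.INTER_NEAREST))
go(.577,.310,.14)
E
```

```text
tool_pos: [0.626, -0.1657, 0.1432]
contact_force: [-0.5, -0.2, -1.1]
opening: 0.0335

t 27.30 pos [ 62.5664 -16.5545  14.2555] yaw -12.763268382313504 F [ 0.3201 -0.3389 -1.9656] open 0.03332200678143595
shift cm [-15.252    0.2555  45.3044] roll None
```

View pics/n.png

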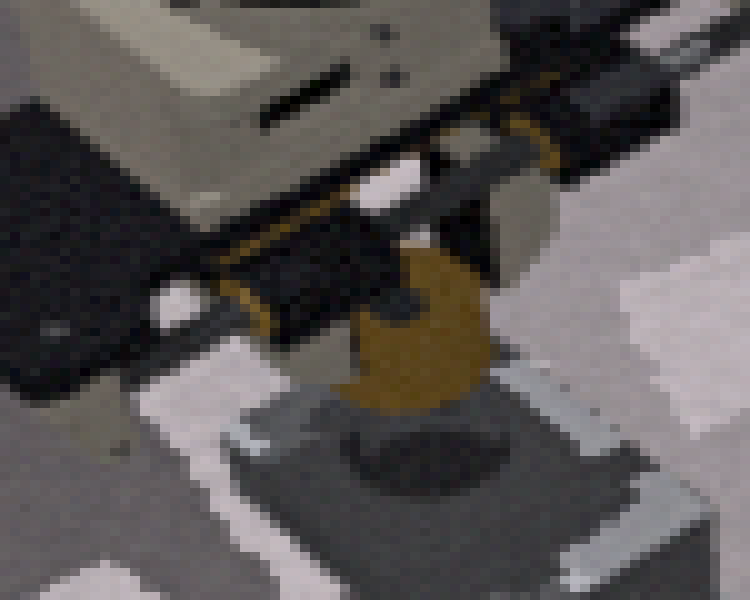

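```bash
python3 -m crank '{"xyz":[[-0.4,0,1.2],[-0.9,0,2.7],[-1.2,0,3.6],[-1.4,0,4.2],[-1.5,0,4.5],[-1.5,0,4.5],[-1.5,0,4.5],[-1.5,0,4.5],[-1.5,0,4.5],[-1.4,0,4],[-1.1,0,3.3],[-0.8,0,2.3],[-0.5,0,1.5],[0,0,0],[0,0,0]],"roll":[0,0,0,0,0,0,0,0,0,0,0,0,0,0,0]}'
python3 - <<'E'
from h import *
s=robot.read_camera("scene")[:,:,::-1]
cv2.imwrite('pics/o.png',cv2.resize(np.clip(s[60:180,310:440].astype(float)*1.4,0,255).astype(np.uint8),None,fx=6,fy=5,interpolation=cv2.INTER_CUBIC))
cv2.imwrite('pics/ow.png',robot.read_camera("wrist")[:,:,::-1])
go(.577,.310,.065)
E
```

```text
time: 28.8
tool_pos: [0.5775, 0.3093, 0.1425]
tool_rot: [-1.572, 0.0, -0.222]
contact_force: [0.5, -0.6, -0.5]
opening: 0.0327
t 28.90 pos [57.8001 30.8452 14.2748] yaw -12.842667736293143 F [ 1.022  -0.0932 -0.9591] open 0.03331033263974327
shift cm [-0.132   7.7748  0.1287] roll None
```

View pics/o.png

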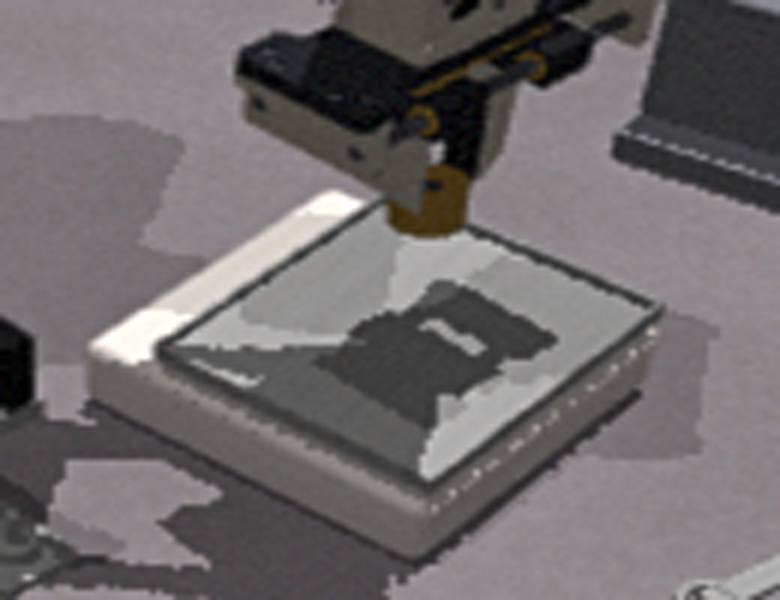

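View pics/ow.png

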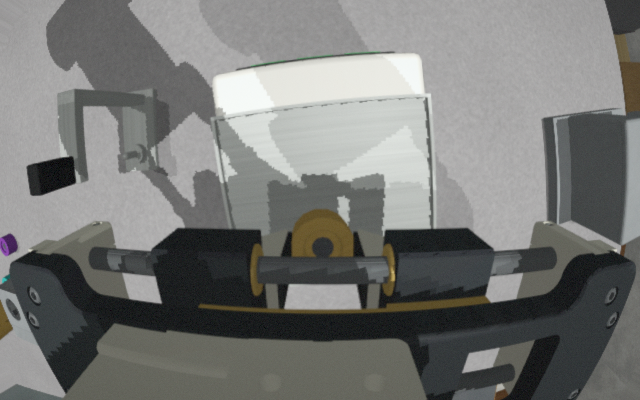

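Run:
```python
from h import *
for z in(.13,.14,.145,.15,.155,.16):
  p=np.array([proj("scene",[.577+.018*np.cos(a),.3088+.018*np.sin(a),z]) for a in np.linspace(0,6.28,40)]);print(z,p.min(0),p.max(0))
s=cv2.imread('pics/o.png');cv2.imwrite('pics/o2.png',cv2.resize(s[100:270,340:520],None,fx=4,fy=3.5))
```

```text
0.13 [372.8532 105.2976] [386.0028 113.784 ]
0.14 [373.2043 102.3917] [386.4544 110.8812]
0.145 [373.3819 100.9223] [386.6827 109.4131]
0.15 [373.5608  99.4419] [386.9128 107.9337]
0.155 [373.7411  97.9502] [387.1446 106.4428]
0.16 [373.9227  96.4473] [387.3783 104.9404]
```

View pics/o2.png

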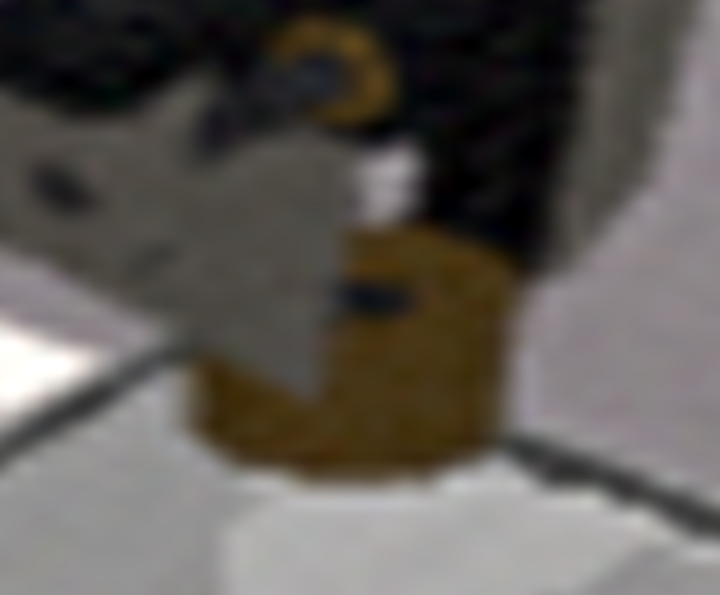

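```bash
f(){ grep -E "time|pos|force"; echo; }
python3 -m crank '{"xyz":[[0,0.8,0],[0,1.8,0],[0,2.2,0],[0,1.6,0],[0,0.9,0],[0,0.3,0],[0,0,0],[0,0,0]],"roll":[0,0,0,0,0,0,0,0]}'|f
python3 -m crank '{"xyz":[[0,0.2,0],[0,0,0]],"roll":[0,0]}'|f
python3 -m crank '{"xyz":[[0,0.2,0],[0,0,0]],"roll":[0,0]}'|f
```

```text
time: 29.7
tool_pos: [0.5784, 0.3098, 0.0678]
contact_force: [0.1, -0.1, -1.5]

time: 29.9
tool_pos: [0.5779, 0.3099, 0.0652]
contact_force: [-0.2, -0.0, -1.3]

time: 30.1
tool_pos: [0.5776, 0.3097, 0.0626]
contact_force: [-0.1, -0.3, -1.4]
```

```bash
f(){ grep -E "pos|force"; echo; }
for i in 1; do python3 -m crank '{"xyz":[[0,0.2,0],[0,0,0]],"roll":[0,0]}'|f;python3 -m crank '{"xyz":[[0,0.1,0],[0,0,0]],"roll":[0,0]}'|f;python3 -m crank '{"xyz":[[0,0.1,0],[0,0,0]],"roll":[0,0]}'|f;done
```

```text
tool_pos: [0.5776, 0.3097, 0.0605]
contact_force: [1.1, 0.6, -1.3]

tool_pos: [0.5777, 0.3097, 0.0597]
contact_force: [-0.2, 0.2, -1.8]

tool_pos: [0.5777, 0.3097, 0.0587]
contact_force: [-0.5, -0.1, -0.8]
```

```bash
f(){ grep -E "pos|force"; echo; }
python3 -m crank '{"xyz":[[0,0.1,0],[0,0,0]],"roll":[0,0]}'|f;python3 -m crank '{"xyz":[[0,0.1,0],[0,0,0]],"roll":[0,0]}'|f
```

```text
tool_pos: [0.5781, 0.3097, 0.0583]
contact_force: [0.2, -0.7, 0.6]

tool_pos: [0.5785, 0.3096, 0.0579]
contact_force: [0.2, -2.4, 6.0]
```

```bash
python3 -m crank '{"xyz":[[0,0,0],[0,0,0]],"roll":[0,0]}' 1 5; python3 -m crank '{"xyz":[[0,0,0],[0,0,0],[0,0,0],[0,0,0]],"roll":[0,0,0,0]}' -0.1
```

```text
time: 31.3
tool_pos: [0.5785, 0.3097, 0.0574]
tool_rot: [-1.57, -0.002, -0.223]
contact_force: [1.8, -2.0, 3.6]
opening: 0.0358
time: 31.7
tool_pos: [0.5774, 0.3099, 0.0565]
tool_rot: [-1.571, 0.001, -0.223]
contact_force: [0.1, -1.7, -0.6]
opening: 0.0504
```

```bash
python3 -m crank '{"xyz":[[0,0,0],[0,-0.5,0],[0,-1,0],[0,-2,0],[0,-3,0],[0,-3,0],[0,-3,0],[0,-1.5,0],[0,0,0],[0,0,0]],"roll":[0,0,0,0,0,0,0,0,0,0]}' -0.2
python3 - <<'E'
from h import *
for n in("top","scene","wrist"):
    cv2.imwrite(f'pics/{n}9.png',robot.read_camera(n)[:,:,::-1])
s=cv2.imread('pics/scene9.png')
cv2.imwrite('pics/p.png',cv2.resize(s[60:190,280:440],None,fx=5,fy=4.6,interpolation=cv2.INTER_CUBIC))
E
```

```text
time: 32.7
tool_pos: [0.5776, 0.3097, 0.197]
tool_rot: [-1.571, -0.0, -0.223]
contact_force: [0.1, 0.6, 0.1]
opening: 0.0551
```

View pics/p.png

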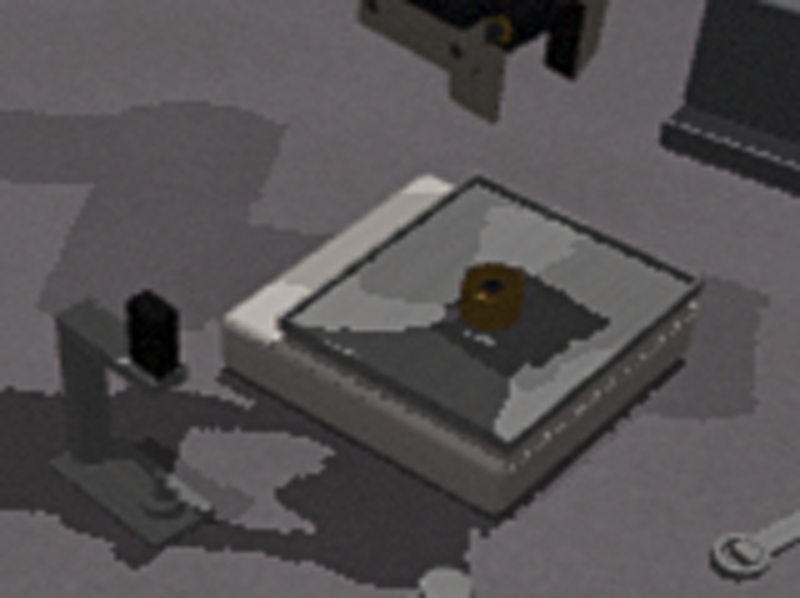

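View pics/wrist9.png

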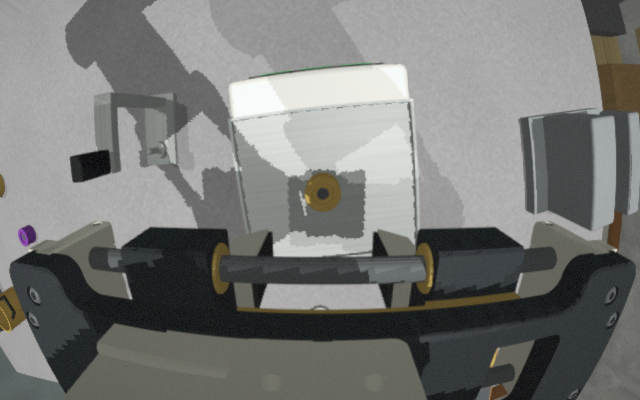

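View pics/scene9.png

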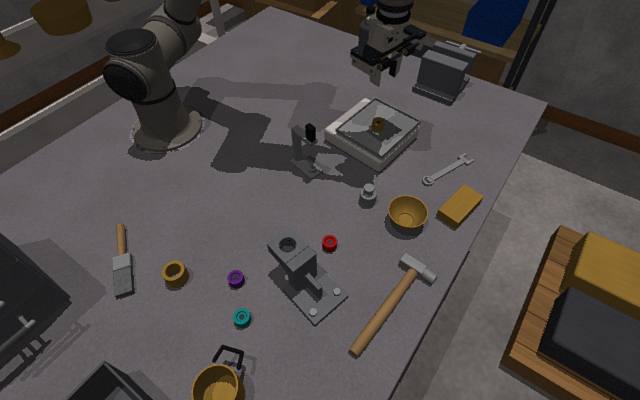

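The bush stands upright near the pan's middle (wrist px (323,193), scene px ~(378,125)). The recess is empty (scene (288,245)) and the tool is upright (~(308,150)). Bowl, sleeve, weight and pot are at the same pixels as at the start.

Run:
```python
from cell import robot
print(robot.hand_in())
```

```text
the job is handed in; nothing more can be done
None
```

The job is done and handed in at about 33 s of the 72 s. The bush stands upright, dish up, near the middle of the scale's pan. The knock-out tool is back upright on the bench, well clear of the holder.

- **Finding the hole:** I felt round the underside with about 6 N of pressing force per touch, and the pin went in on the seventh touch.
- **Raising the bush:** It came up about 14 mm with roughly 10 N, and it was still held when I took the tool away.
- **Placing:** I set the bush on the pan with 6 N at most in the readings, about 1 mm from the pan centre I measured.

**Last checks:** The final pictures show the recess empty and the bush and tool both upright. By eye, the pot, bowl, sleeve, weight and look-alikes are where they started. The gripper was open and clear of everything, with no force on it.

**What disagreed:**
- **First grasp:** It closed on nothing just above the bush. The finger ends sit about 2 cm higher than the stated tool point, so I went lower in small steps while watching the force, and the second grasp held.
- **Grip opening:** It read about 33 mm on the 36 mm bush under full grip force, and 35.8 mm once I eased off.

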